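# Drive home a guard gate's hinge pin, free its sagging bolt and hold the gate ajar

### The job

The upper hinge pin of the test bay's guard gate has worked up, so before the gate is moved knock the pin fully home with the mallet (not with your fingers) and put the mallet back down on the table. Then take the sagging bolt by its knob, lift it over the bent lip of its keeper while you draw it fully back, without forcing it against the keeper, and by that knob swing the sprung gate open towards you, about a hand's width (some 90 mm) at its free edge, so that the relay box inside can be reached. Finish while still holding the knob and keeping the gate ajar like that, with the box and the things lying around left where they are.

Things in the scene. Friction and masses are not known exactly. Their poses are not given: they have to be found in the camera images.
- mallet_grip (a point): Loose soft-faced mallet, about 0.26 kg, standing on its face: round head 44 mm across, 66 mm tall, axis upright; level black handle 18 mm wide, 22 mm tall, reaching 38 to 158 mm from the head's axis. This point is inside the handle, 33 mm above the lower face, 68 mm from the head's axis. x points along the handle to the head, y across it, z up
- mallet_face (a point): Centre of the mallet's lower face (the striking face, 44 mm across), on the head's axis
- pin_top (a point): Top centre of the loose steel hinge pin (round head 16 mm across, 7 mm thick) that stands up out of the gate's upper hinge, at the left end of the gate seen from the robot. It slides straight down; fully home its top is 155 mm above the table. All within 60 mm of it is at most 148 mm high
- bolt_knob (a point): Middle of the bolt's black upright knob, a round grip 18 mm across and 34 mm tall (17 mm above and below this point) on a 9 mm stem. It stands in front of the gate's top rail, whose top edge is 146 mm above the table; a clear flat cover lies at 143 mm behind it. It moves with bolt and gate; lifting or sliding the bolt takes 1 to 4 N
- barrel (a joint): Lift (rad) of the bolt and its barrel, which hang on one screw on the hinge side, 108 mm from the knob: 0 hanging, 0.10 level, 0.15 the limit. The nose's hook drops 12 mm behind the keeper's lip and clears it from 0.06 up: knob raised by over 7 mm (12 is good, 16 the limit). As it lifts the knob also leans some 7 mm towards the hinge. Let go, it sags again
- keeper_lip (a point): Middle of the upper edge of the bent lip of the keeper, the steel staple on the latch post at the right end of the gate; the lip is 3 mm thick and stands across the bolt's path. Fixed to the bay
- gate_hinge (a point): Point on the gate's upright hinge axis, 128 mm above the table. y points along the gate from free edge to hinge, -x out of the gate's front, the way it opens; it turns with the gate
- gate_edge (a point): Point on the gate's free edge, 292 mm from the hinge axis, 128 mm above the table
- gate (a joint): Opening (rad) of the gate: 0 closed, growing as its free edge swings out towards the robot's side (clockwise seen from above). A spring pulls it shut (about 2 N at the knob); ajar by a hand's width is about 0.31
- bay: The test bay: fixed guard box of aluminium profile with clear panels, 392 mm wide, 158 mm deep, 146 mm high, the gate as its front. Origin at the centre of its underside; -x points out of the front, y to the hinge end. Hinge axis at (-70, 160) mm in its frame
- keeper: The keeper (steel staple) on the latch post; origin as the bay's
- bolt: The steel bolt with its knob; origin in its barrel at the rear end, y axis along the bolt to the hinge end. Drawn fully back it has slid 55 mm from its starting place
- pin: The hinge pin; origin under its head. Driven down by up to 14 mm; it is stiff (about 10 N) and stays where it is driven; risen at the start by 10 to 14 mm
- mallet: The mallet; origin at the centre of its lower face
- test_box: White relay box under test inside the bay, to be left where it is
- screwdriver: Screwdriver with a blue handle lying on the table, a bystander
- labels: Roll of white labels, 54 mm across, a bystander
- cutters: Side cutters with yellow grips, 129 mm long, a bystander
- plug: Small white connector with a wire pigtail, a bystander
- bolt_nose (a point): Lower rear edge of the hook at the bolt's nose, behind the keeper's lip at the start: about 311 mm from the hinge axis along the gate with the bolt shot, 256 mm with the bolt fully drawn back

How it is judged:
By the outcome, as a careful person would: the job done as asked, in the order asked, and still so for the second after the job is handed in, while the arm keeps its last pose, push and grip.
It also fails if it takes over 48 s, if anything falls off the work surface, if the arm or the gripper's body presses on something with over 40 N, if the wrist force passes 120 N, or if a joint passes its speed limit or range.

### The arm

A 7-joint arm with a two-finger parallel gripper is mounted at the origin on a cart in front of the work surface, level with it; the furniture and walls round the work are solid. World frame = base frame: x ahead of the robot, y to its left, z up, the work surface at z = 0. Lengths are in mm, angles in rad, forces in N, time in s.
With the tool pointing down it reaches from about 425 to 925 mm from the base axis. Payload 6.8 kg.
Tool frame: the origin (TCP) lies midway between the tips of the shut fingers; the grasp point (between the pads) lies 19 mm behind it; z points along the fingers, y is the line along which they close (so a half turn about z gives the same grasp; the last joint's range is limited). The gripper opens to 88 mm and grips with 3 to 60 N. Pads are 20 mm wide; open, the fingers measure 115 mm over their backs; the gripper's body (75 mm by 178 mm) begins 61 mm behind the grasp point.
Start: joints at [-1.295, 0.477, 0.022, 1.555, -0.011, 1.109, -0.083], TCP at [252.749, 625.912, 222.664] pointing down, gripper open.
Joint ranges: [-2.96, 2.96], [-0.34, 2.1], [-1.41, 1.46], [0.24, 2.44], [-1.37, 4.51], [0.17, 1.92], [-2.96, 2.96]. Speed limits (rad/s): [2.39, 2.39, 3.14, 3.14, 3.14, 3.14, 3.14].

### API

Orientations are given as a rotation vector (axis times angle).
In Python, from bench import readout, vision, manip gives the robot as it stands. The module is installed in compiled form; this text tells all that it offers.
- The arm moves only by the tool carry_out, never from a script. Its argument "series" is a list of rows, each a list of 2 entries, a list of its own where there are three numbers: the shift along the tool's x, y, z in cm, then the turn about the tool's z in degrees. A call has 1 to 12 rows; each row shifts and turns the commanded pose from where the row before left it, along the tool's axes as they then stand; what a row does not reach is not made up. A row lasts 1/10 s, in which the tool goes at most 50 mm and 8.59 degrees, less where a joint would pass 70% of its speed; a pose out of reach is approached as far as the arm can. A call is refused whole if a number of a shift passes 5 or a number of a turn 8.59, either way. A call with a gripper value outside its range is refused whole. "claw" is the opening in per cent of the stroke, from 0 (shut) to 100 (fully open), set as the call begins (left out, the last holds). The fingers move at their own pace and stop on an object; "squeeze" is the grip in N (left out, the last holds). Time passes only in rows, so rows that do not move let the fingers close. It gives the time, the measured TCP pose, the force, the opening and the grip force at its end, in the units of the state.
- readout.get_obs(): the state, without advancing time (a new reading comes with each control period).
- vision.get_image(name): name is "scene" or "top" or "wrist"; returns the picture (400x640x3 uint8, red, green, blue); there is no depth.
- vision.camera_params(name): a dict with "fx", "fy", "cx", "cy" (pixels), "R" (3x3) and "t" (3): a world point X has camera coordinates R X + t; the wrist camera has in their place "mount" (4x4, takes a point from camera to tool coordinates, whose origin is the TCP and whose axes are the flange's). Camera axes: x right, y down, z forward; pixel columns grow to the right and rows downward; lengths in mm; the calibration is good to about 2 mm. A picture is of the moment at which its call begins: read the wrist's pose just before it. camera_params takes no time and is no camera call.
- manip.finish_job(): hands the job in; it is judged then, once.
The state is a dict: "clock": time; "q": joint angles; "qvel": joint speeds; "joint_efforts": joint torques, N m; "tcp_pos": TCP position; "orientation": TCP orientation; "ft_force": force on the tool from outside, world axes, zero at the start; "ft_torque": the same for the moment, N m; "width": opening from 0.0 (shut) to 1.0 (fully open); "gripper_force": force on a finger pad.
Only numpy, scipy, OpenCV 4.12 (cv2) and the standard library are available. Lean on these libraries where they do the work, as an engineer would, in place of code of your own. Each camera call takes 0.05 s, during which the arm holds its last target. There are 200 camera calls.

## Working session

There is one attempt and no reset: what is moved stays moved. The work goes in short steps, Python scripts to look and compute and a tool call to move; the robot and the scene stay as the last step left them, time stands still between calls to the robot, and variables do not carry over. Pictures are saved under pics/ and viewed, at most 10 in all, crops included, and the job is handed in when it is done.

Besides the shell and the picture viewer there is one more tool, called after "Call:" in YAML: its name, and indented under it one key for each argument. carry_out: Moves the arm, as the interface text tells. Its arguments: {"type":"object","properties":{"series":{"type":"array"},"claw":{"type":"number"},"squeeze":{"type":"number"}},"required":["series"]}

```bash
mkdir -p pics; cat > h.py <<'E'
import numpy as np, cv2
from bench import readout, vision, manip
from scipy.spatial.transform import Rotation as Ro
def grab(n,f,crop=None,s=1):
    im=vision.get_image(n); np.save('pics/'+f+'.npy',im); save(im,f,crop,s); return im
def save(im,f,crop=None,s=1):
    if crop: a,b,c,d=crop; im=im[b:d,a:c]
    cv2.imwrite('pics/'+f+'.png',cv2.resize(im[:,:,::-1],None,fx=s,fy=s,interpolation=cv2.INTER_CUBIC))
def ray(p,uv):
    R=np.array(p['R']);t=np.array(p['t']);d=R.T@np.array([(uv[0]-p['cx'])/p['fx'],(uv[1]-p['cy'])/p['fy'],1]);return -R.T@t,d/np.linalg.norm(d)
def wristcam(o):
    p=dict(vision.camera_params('wrist'));M=np.array(p['mount']);T=np.eye(4);T[:3,:3]=Ro.from_rotvec(o['orientation']).as_matrix();T[:3,3]=o['tcp_pos'];C=np.linalg.inv(T@M);p['R']=C[:3,:3];p['t']=C[:3,3];return p
def tri(*rs):
    A=0;b=0
    for o,d in rs:
        P=np.eye(3)-np.outer(d,d);A=A+P;b=b+P@o
    x=np.linalg.solve(A,b);return x.round(1),[round(float(np.linalg.norm((np.eye(3)-np.outer(d,d))@(x-o))),1) for o,d in rs]
def atz(r,z): o,d=r;return (o+d*(z-o[2])/d[2]).round(1)
def proj(p,X):
    c=np.array(p['R'])@np.array(X)+np.array(p['t']);return (c[0]/c[2]*p['fx']+p['cx']).round(1),(c[1]/c[2]*p['fy']+p['cy']).round(1)
E
python3 - <<'E'
from h import *
o=readout.get_obs();print(o)
a=grab('scene','s0');b=grab('top','t0')
save(np.vstack([a,b])[:, :],'both',s=0.75)
for n in('scene','top','wrist'):
    print(n,vision.camera_params(n))
E
```

```text
{'clock': 0.0, 'q': array([-1.29511923,  0.47772804,  0.0223726 ,  1.55642719, -0.01149883,
        1.10928732, -0.0831015 ]), 'qvel': array([-2.95331267e-04, -6.62255508e-04,  6.31439332e-04,  3.41323689e-04,
       -1.96363049e-03,  5.20461989e-05,  1.17327153e-03]), 'joint_efforts': array([ 8.36903564e-04, -5.82858682e+01,  1.53552566e+00, -2.72612679e+01,
       -5.42160077e-02,  1.71088212e-02,  1.64654248e-04]), 'tcp_pos': array([252.5503723 , 625.34240821, 221.74091782]), 'orientation': array([-5.99119606e-01, -3.08374268e+00,  2.68739722e-03]), 'ft_force': array([-0.20973645, -1.020896  , -0.25079018]), 'ft_torque': array([0.04283473, 0.02340776, 0.03064361]), 'gripper_force': 0.0, 'width': 0.9994508894161526}
scene {'fx': 501.3781188915752, 'fy': 501.3781188915752, 'cx': 318.4802135362091, 'cy': 186.83877993425196, 'R': array([[-0.78974167,  0.61311674,  0.0198985 ],
       [ 0.3277523 ,  0.44914565, -0.83117183],
       [-0.51854269, -0.64988926, -0.55565946]]), 't': array([ 351.57845028, -111.49061159, 1819.08231932])}
top {'fx': 402.48669293758365, 'fy': 402.48669293758365, 'cx': 324.11977171154524, 'cy': 197.7122817143096, 'R': array([[-0.00573766, -0.99990738, -0.01234138],
       [-0.99484267,  0.00695755, -0.10119119],
       [ 0.10126768,  0.01169713, -0.99479045]]), 't': array([  99.64625627,  537.00500991, 1149.29465799])}
wrist {'fx': 313.4709395207824, 'fy': 313.4709395207824, 'cx': 322.4282056028815, 'cy': 193.2901370628604, 'mount': array([[ 3.66489870e-04, -9.63960099e-01, -2.66046600e-01,
         7.31767632e+01],
       [ 9.99999297e-01,  5.32335862e-05,  1.18465923e-03,
         1.28444158e+00],
       [-1.12780161e-03, -2.66046847e-01,  9.63959441e-01,
        -1.61809772e+02],
       [ 0.00000000e+00,  0.00000000e+00,  0.00000000e+00,
         1.00000000e+00]])}
```

View pics/both.png

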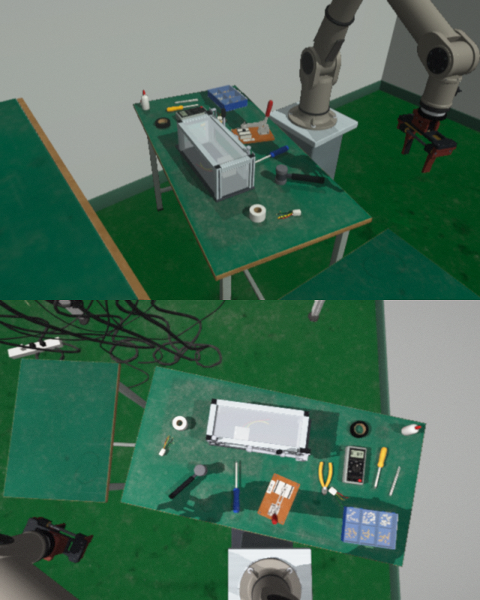

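```bash
python3 - <<'E'
from h import *
save(np.load('pics/t0.npy'),'t0c',(210,120,430,280),3.6)
save(np.load('pics/s0.npy'),'s0c',(220,135,440,285),3.6)
E
```

```text
(no output)
```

View pics/t0c.png

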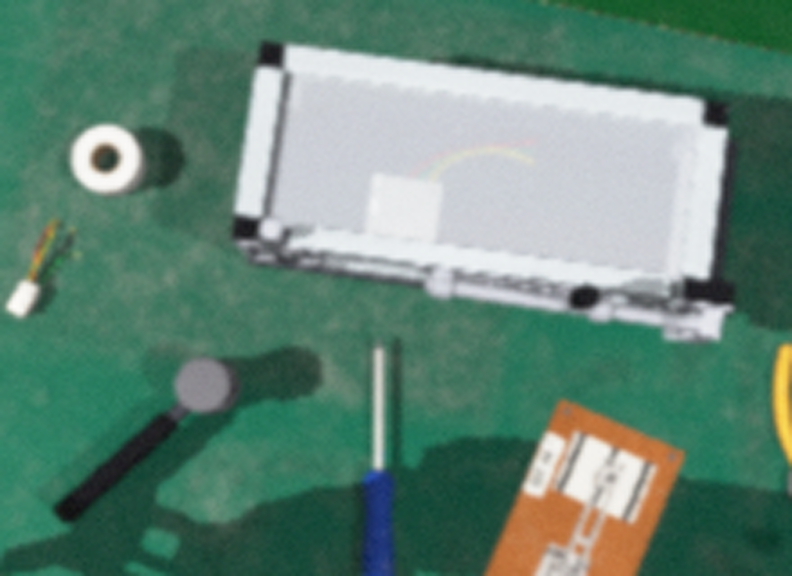

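View pics/s0c.png

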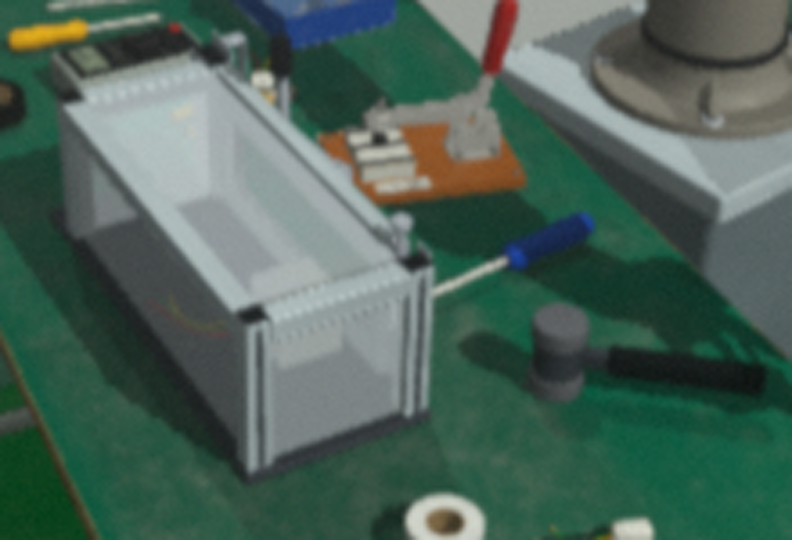

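```bash
python3 - <<'E'
from h import *
T=vision.camera_params('top');S=vision.camera_params('scene')
t=lambda u,v:ray(T,(210+u/3.6,120+v/3.6)); s=lambda u,v:ray(S,(220+u/3.6,135+v/3.6))
print('head top',tri(t(204,385),s(560,320)),atz(t(204,385),66),atz(s(560,320),66))
print('handle end',tri(t(66,510),s(765,368)),atz(t(66,510),44))
print('pin',tri(t(270,229),s(401,220)),atz(t(270,229),167),atz(s(401,220),167))
print('knob top',tri(t(585,294),s(281,40)),atz(t(585,294),160),atz(s(281,40),160))
print('corners fl fr bl br',[atz(t(*p),146) for p in((236,238),(733,302),(261,42),(727,100))])
print('post fr/pin-side corners')
print('label',atz(t(107,158),30),'plug',atz(t(23,298),8),'sd tip',atz(t(378,350),5),atz(t(378,475),20))
E
```

```text
head top (array([451.2, 259.8,  61.3]), [1.6, 1.6]) [452.2 257.9  66. ] [454.4 264.9  66. ]
handle end (array([350.5, 375.2,  40.6]), [6.0, 6.0]) [354.9 369.8  44. ]
pin (array([560.5, 196.7, 164.1]), [1.0, 1.0]) [560.9 195.7 167. ] [562.5 200.5 167. ]
knob top (array([508.3, -25.3, 196. ]), [1.9, 1.9]) [513.  -30.5 160. ] [469.4 -76.1 160. ]
corners fl fr bl br [array([557.3, 222.9, 146. ]), array([ 507.7, -139.4,  146. ]), array([704.1, 205.3, 146. ]), array([ 657.3, -139.2,  146. ])]
post fr/pin-side corners
label [639.5 344.8  30. ] plug [526.7 417.6   8. ] sd tip [481.9 123.9   5. ] [380.2 123.7  20. ]
```

```bash
cat >> h.py <<'E'
def go(target,ydir=None,o=None):
    "shift in tool axes (cm) to target; turn (deg) about tool z bringing tool y onto ydir (mod 180)"
    o=o or readout.get_obs();R=Ro.from_rotvec(o['orientation']).as_matrix()
    sh=R.T@(np.array(target)-o['tcp_pos'])/10
    a=None
    if ydir is not None:
        d=R.T@np.array([ydir[0],ydir[1],0]);a=np.degrees(np.arctan2(-d[0],d[1]));a=(a+90)%180-90
    print('shift cm',sh.round(2),'turn',a,'tilt',R[:,2].round(4),'tcp',o['tcp_pos'].round(1),'F',o['ft_force'].round(1),'w',round(o['width'],3),'gf',round(o['gripper_force'],1),'t',round(o['clock'],2),'q',o['q'].round(2))
E
python3 - <<'E'
from h import *
go([415,298,200],(0.755,0.656))
E
```

```text
shift cm [-27.32 -24.27   2.22] turn 27.02438588848632 tilt [-5.0e-04 -1.5e-03 -1.0e+00] tcp [252.6 625.4 221.8] F [ 0.1 -0.1 -1.1] w 0.998 gf 0.0 t 0.1 q [-1.3   0.48  0.02  1.56 -0.01  1.11 -0.08]
```

Call:
carry_out:
  series:
    - [[-3.42,-3.03,0.28],0]
    - [[-3.42,-3.03,0.28],0]
    - [[-3.42,-3.03,0.28],0]
    - [[-3.42,-3.03,0.28],0]
    - [[-3.42,-3.03,0.28],0]
    - [[-3.42,-3.03,0.28],0]
    - [[-3.42,-3.03,0.28],0]
    - [[-3.42,-3.03,0.28],0]
    - [[0,0,0],6.75]
    - [[0,0,0],6.75]
    - [[0,0,0],6.75]
    - [[0,0,0],6.75]
  claw: 100

```text
clock: 1.3
tcp_pos: [415.5, 298.3, 200.0]
orientation: [-1.31, -2.855, 0.001]
ft_force: [0.5, -0.4, 0.2]
width: 1.001
gripper_force: 0.0
```

```bash
python3 - <<'E'
from h import *
go([415,298,14],(0.755,0.656))
o=readout.get_obs();print(list(o['tcp_pos']),list(o['orientation']))
np.save('pics/w1o.npy',o,allow_pickle=True)
grab('wrist','w1',s=1.25)
p=wristcam(o)
for X in ([452,258,66],[452,258,0],[354,370,44],[427,287,44]): print(X,[1.25*k for k in proj(p,X)])
E
```

```text
shift cm [ 1.00e-02 -5.00e-02  1.86e+01] turn -0.2779291112763218 tilt [-5.e-04 -4.e-04 -1.e+00] tcp [415.5 298.3 200. ] F [ 0.5 -0.4  0.2] w 1.001 gf 0.0 t 1.3 q [-0.92  0.23  0.21  1.98 -0.06  0.94  0.02]
[np.float64(415.5019900286997), np.float64(298.3357538021723), np.float64(199.9899178099582)] [np.float64(-1.3099295939098718), np.float64(-2.8551158761036564), np.float64(0.0008968367357648074)]
[452, 258, 66] [np.float64(403.25), np.float64(296.75)]
[452, 258, 0] [np.float64(403.25), np.float64(269.75)]
[354, 370, 44] [np.float64(401.75), np.float64(105.75)]
[427, 287, 44] [np.float64(403.25), np.float64(244.25)]
```

View pics/w1.png

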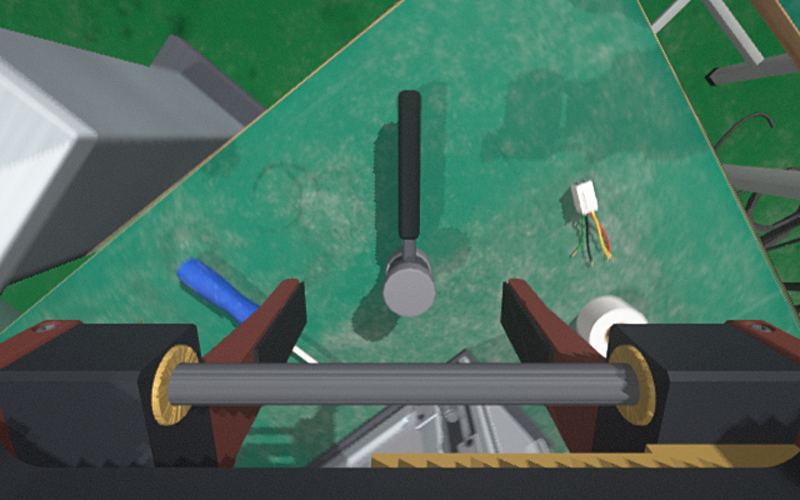

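```bash
python3 - <<'E'
from h import *
o=np.load('pics/w1o.npy',allow_pickle=True).item();p=wristcam(o)
r=lambda u,v:ray(p,(u/1.25,v/1.25))
T=vision.camera_params('top')
h=atz(r(410,290),66);e=atz(r(410,91.5),44);s=atz(r(409,238),44);print(h,e,s,np.linalg.norm((h-e)[:2]),np.linalg.norm((h-s)[:2]))
print(tri(r(410,290),ray(T,(210+204/3.6,120+385/3.6))),tri(r(410,91.5),ray(T,(210+66/3.6,120+510/3.6))))
d=(e-h)[:2];d/=np.linalg.norm(d);print(d)
g=h[:2]+55*d;go([g[0],g[1],14],(-d[1],d[0]))
E
```

```text
[452.2 266.1  66. ] [352.1 381.9  44. ] [427.1 294.3  44. ] 153.06746878419327 37.75248336202531
(array([454.4, 261. ,  52.3]), [2.0, 2.0]) (array([349.6, 388.2, -30.1]), [1.2, 1.2])
[-0.65395999  0.75652914]
shift cm [ 0.66  0.67 18.6 ] turn -0.4479372759411717 tilt [-5.e-04 -4.e-04 -1.e+00] tcp [415.5 298.4 200. ] F [ 0.1 -0.1  0.1] w 0.998 gf 0.0 t 1.35 q [-0.92  0.23  0.21  1.98 -0.06  0.94  0.02]
```

Call:
carry_out:
  series:
    - [[0.66,0.6,4.6],-0.45]
    - [[0,0,4.7],0]
    - [[0,0,4.7],0]
    - [[0,0,4.6],0]
    - [[0,0,0],0]

```text
clock: 1.85
tcp_pos: [411.9, 304.4, 9.0]
orientation: [-1.286, -2.861, 0.017]
ft_force: [-1.5, -0.3, 0.3]
width: 1.0
gripper_force: 0.0
```

Call:
carry_out:
  series:
    - [[0,0,0],0]
    - [[0,0,0],0]
    - [[0,0,0],0]
    - [[0,0,0],0]
    - [[0,0,0],0]
    - [[0,0,0],0]
    - [[0,0,0],0]
  claw: 0
  squeeze: 60

```text
clock: 2.55
tcp_pos: [415.9, 307.7, 14.5]
orientation: [1.291, 2.864, 0.001]
ft_force: [0.2, 0.1, 0.5]
width: 0.402
gripper_force: 0.0
```

Call:
carry_out:
  series:
    - [[0,0,0],0]
    - [[0,0,0],0]
    - [[0,0,0],0]
    - [[0,0,0],0]
    - [[0,0,0],0]

```text
clock: 3.05
tcp_pos: [415.7, 307.5, 14.1]
orientation: [-1.291, -2.864, 0.001]
ft_force: [-1.4, 0.0, 0.6]
width: 0.197
gripper_force: 59.8
```

Call:
carry_out:
  series:
    - [[0,0,-1.5],0]
    - [[0,0,-4],0]
    - [[0,0,-5],0]
    - [[0,0,-5],0]
    - [[0,0,-5],0]
    - [[0,0,-5],0]
    - [[-4.5,0.7,0],0]
    - [[-4.5,0.7,0],0]
    - [[-4.5,0.7,0],0]
    - [[0,0,0],0]
    - [[0,0,0],0]

```text
clock: 4.15
tcp_pos: [521.1, 219.1, 268.5]
orientation: [-1.295, -2.861, 0.002]
ft_force: [0.8, 0.1, -2.6]
width: 0.201
gripper_force: 59.8
```

```bash
python3 - <<'E'
from h import *
o=readout.get_obs();np.save('pics/w2o.npy',o,allow_pickle=True)
grab('wrist','w2',s=1.25);go([626,125,270])
print(proj(wristcam(o),[561,199,167]))
E
```

```text
shift cm [-14.16   1.6   -0.16] turn None tilt [-1.7e-03 -3.0e-04 -1.0e+00] tcp [520.2 220.5 268.5] F [-0.9  0.6 -2.2] w 0.199 gf 59.8 t 4.2 q [-0.77  0.26  0.31  1.78 -0.09  1.11  0.3 ]
(np.float64(339.6), np.float64(238.6))
```

Call:
carry_out:
  series:
    - [[-4.7,0.7,0],0]
    - [[-4.7,0.7,0],0]
    - [[-4.7,0.7,0],0]
    - [[0,0,0],0]
    - [[0,0,0],0]

```text
clock: 4.7
tcp_pos: [629.5, 129.2, 268.4]
orientation: [-1.291, -2.862, 0.001]
ft_force: [-1.1, 0.5, -1.6]
width: 0.197
gripper_force: 59.8
```

```bash
python3 - <<'E'
from h import *
o=readout.get_obs();np.save('pics/w3o.npy',o,allow_pickle=True)
b=grab('wrist','w3');go([626,125,270])
print(proj(wristcam(o),[561,199,167]))
a=np.load('pics/w2.npy');save(np.vstack([a,b]),'w23',s=0.75)
E
```

```text
shift cm [-0.23 -0.58 -0.15] turn None tilt [-2.e-03  9.e-04 -1.e+00] tcp [628.9 130.6 268.5] F [-0.4  0.1 -2.3] w 0.198 gf 59.8 t 4.75 q [-0.57  0.4   0.36  1.6  -0.15  1.17  0.56]
(np.float64(314.6), np.float64(75.6))
```

View pics/w23.png

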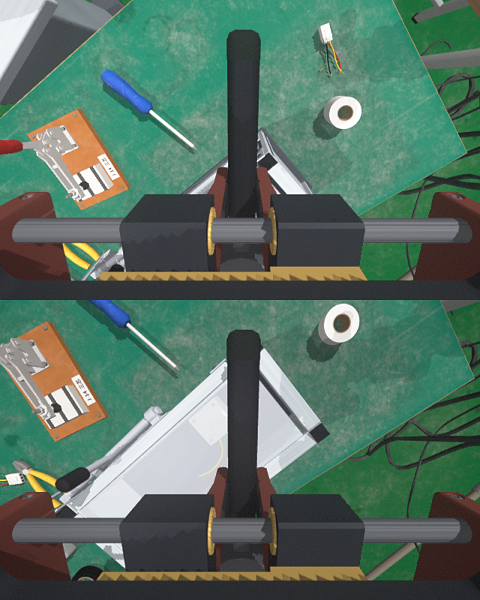

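Call:
carry_out:
  series:
    - [[0,4.5,0],0]
    - [[0,0,0],0]
    - [[0,0,0],0]
    - [[0,0,0],0]

```text
clock: 5.15
tcp_pos: [662.7, 159.5, 269.3]
orientation: [-1.288, -2.864, 0.0]
ft_force: [0.8, -1.0, -3.0]
width: 0.2
gripper_force: 59.8
```

```bash
python3 - <<'E'
from h import *
o=readout.get_obs();np.save('pics/w4o.npy',o,allow_pickle=True)
grab('wrist','w4')
print(proj(wristcam(o),[561,199,167]))
E
```

```text
(np.float64(258.1), np.float64(76.4))
```

Call:
carry_out:
  series:
    - [[0,-4.5,0],0]
    - [[0,-4.7,0],0]
    - [[0,0,0],0]
    - [[0,0,0],0]
    - [[0,0,0],0]

```text
clock: 5.7
tcp_pos: [595.2, 98.3, 270.0]
orientation: [1.29, 2.864, 0.003]
ft_force: [0.2, 0.2, -2.9]
width: 0.2
gripper_force: 59.8
```

```bash
python3 - <<'E'
from h import *
o=readout.get_obs();np.save('pics/w5o.npy',o,allow_pickle=True)
b=grab('wrist','w5')
print(proj(wristcam(o),[561,199,167]))
a=np.load('pics/w4.npy')
# w4: whole left part 60-360 x 20-270; w5: 300-500 x
save(np.hstack([a[20:270,0:340],b[20:270,0:1],b[20:270,310:450]]),'w45',s=1.66)
E
```

```text
(np.float64(372.4), np.float64(75.0))
```

View pics/w45.png

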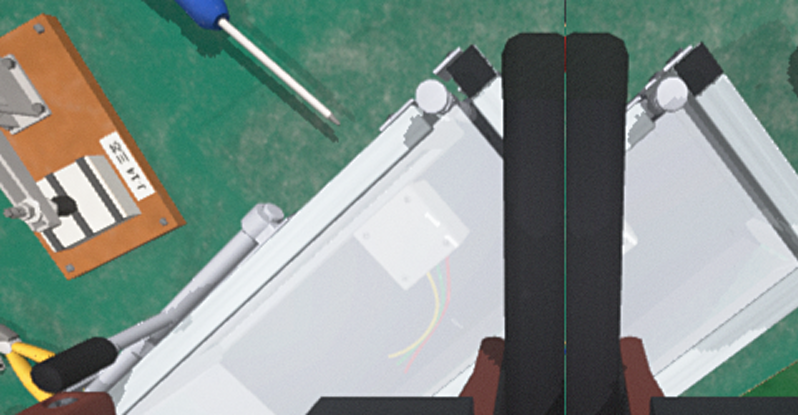

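```bash
python3 - <<'E'
from h import *
L=lambda n:wristcam(np.load(f'pics/{n}o.npy',allow_pickle=True).item())
p4,p5,p3=L('w4'),L('w5'),L('w3');T=vision.camera_params('top');S=vision.camera_params('scene')
P=tri(ray(p4,(260.2,78.4)),ray(p5,(373.2,77.2)));print('pin',P)
print('all',tri(ray(p4,(260.2,78.4)),ray(p5,(373.2,77.2)),ray(S,(220+401/3.6,135+220/3.6))),atz(ray(p4,(260.2,78.4)),167),atz(ray(p5,(373.2,77.2)),167))
# knob dark blob in w3,w4,w5 
for n,p,box in(('w3',p3,(60,140,215,275)),('w4',p4,(10,205,80,260))):
    im=np.load(f'pics/{n}.npy').astype(int);u0,v0,u1,v1=box[0],box[1],box[2],box[3]
    if n=='w3': u0,v0,u1,v1=65,215,125,262
    m=(im[v0:v1,u0:u1].max(2)<55).astype('uint8');N,l,s,c=cv2.connectedComponentsWithStats(m)
    for k in range(1,N):
        if s[k,4]>80:
            ys,xs=np.where(l==k);pts=np.c_[xs,ys]+[u0,v0]
            print(n,s[k],pts.mean(0),cv2.minAreaRect(pts.astype('float32')))
E
```

```text
pin (array([562.7, 198.7, 164.3]), [0.1, 0.1])
all (array([562.4, 198.9, 165.9]), [0.5, 0.5, 0.9]) [563.1 199.  167. ] [562.6 198.2 167. ]
w3 [  9   8  45  33 791] [ 96.84576485 238.88369153] ((96.50001525878906, 239.5), (20.397003173828125, 47.787261962890625), 60.945396423339844)
w4 [  9  18  52  34 939] [ 44.171459   239.26091587] ((44.53965759277344, 239.5409698486328), (20.482603073120117, 52.432579040527344), 64.35899353027344)
```

```bash
python3 - <<'E'
from h import *
L=lambda n:wristcam(np.load(f'pics/{n}o.npy',allow_pickle=True).item())
p4,p3=L('w4'),L('w3');T=vision.camera_params('top')
print('knob mid',tri(ray(p3,(96.8,239)),ray(p4,(44.3,239.4))),tri(ray(p3,(96.8,239)),ray(p4,(44.3,239.4)),ray(T,(210+585/3.6,120+297/3.6))))
for X in([517,-33,170],[517,-33,179],[517,-33,187]):print(X,proj(p3,X),proj(p4,X))
# gate line: rail front edge / screw points in w4 
print('screw',atz(ray(p4,(266/1.66,20+213/1.66)),135),atz(ray(T,(210+437/3.6,120+282/3.6)),135))
go([526.7,240.3,205])
E
```

```text
knob mid (array([509.9, -22.1, 184.8]), [0.2, 0.2]) (array([508.2, -27.8, 178.9]), [0.7, 0.7, 1.1])
[517, -33, 170] (np.float64(108.8), np.float64(245.8)) (np.float64(59.5), np.float64(245.7))
[517, -33, 179] (np.float64(102.0), np.float64(250.1)) (np.float64(51.2), np.float64(250.0))
[517, -33, 187] (np.float64(95.7), np.float64(254.3)) (np.float64(43.4), np.float64(254.2))
screw [525.2  85.9 135. ] [524.9  75.7 135. ]
shift cm [15.17  4.25  6.48] turn None tilt [ 1.1e-03  8.0e-04 -1.0e+00] tcp [595.4  98.5 269.7] F [ 0.9  0.1 -1.7] w 0.201 gf 59.8 t 5.75 q [-0.56  0.33  0.37  1.7  -0.13  1.14  0.58]
```

Call:
carry_out:
  series:
    - [[3.8,1.06,0],0]
    - [[3.8,1.06,0],0]
    - [[3.8,1.06,0],0]
    - [[3.8,1.06,0],0]
    - [[0,0,3.5],0]
    - [[0,0,3],0]
    - [[0,0,0],0]
    - [[0,0,0],0]

```text
clock: 6.55
tcp_pos: [526.5, 239.9, 204.5]
orientation: [1.291, 2.864, -0.001]
ft_force: [0.1, -0.0, -2.3]
width: 0.201
gripper_force: 59.8
```

Call:
carry_out:
  series:
    - [[0,0,1.8],0]
    - [[0,0,1.8],0]
    - [[0,0,0],0]

```text
clock: 6.85
tcp_pos: [527.9, 240.2, 169.7]
orientation: [1.29, 2.862, 0.004]
ft_force: [-0.3, -0.2, -1.9]
width: 0.201
gripper_force: 59.8
```

Call:
carry_out:
  series:
    - [[0,0,0.3],0]
    - [[0,0,0],0]

```text
clock: 7.05
tcp_pos: [527.4, 240.3, 168.3]
orientation: [1.291, 2.862, 0.005]
ft_force: [-2.4, -0.3, 8.3]
width: 0.203
gripper_force: 60.0
```

Call:
carry_out:
  series:
    - [[0,0,0.3],0]
    - [[0,0,0],0]

```text
clock: 7.25
tcp_pos: [526.8, 241.3, 166.0]
orientation: [1.291, 2.864, 0.006]
ft_force: [-7.1, 2.1, 14.6]
width: 0.2
gripper_force: 60.0
```

Call:
carry_out:
  series:
    - [[0,0,0.5],0]
    - [[0,0,0],0]

```text
clock: 7.45
tcp_pos: [525.8, 242.5, 160.9]
orientation: [-1.289, -2.863, -0.007]
ft_force: [-9.6, 3.8, 16.1]
width: 0.205
gripper_force: 60.0
```

Call:
carry_out:
  series:
    - [[0,0,-3],0]
    - [[0,0,-4.5],0]
    - [[-3.2,4.2,-3],0]
    - [[-3.2,4.2,0],0]
    - [[-3.2,4.2,0],0]
    - [[-3.2,0,0],0]
    - [[0,0,0],0]
    - [[0,0,0],0]

```text
clock: 8.25
tcp_pos: [690.9, 224.5, 257.7]
orientation: [1.295, 2.862, -0.0]
ft_force: [0.3, -0.1, -2.0]
width: 0.203
gripper_force: 60.0
```

```bash
python3 - <<'E'
from h import *
o=readout.get_obs();np.save('pics/w6o.npy',o,allow_pickle=True)
w=grab('wrist','w6');s=grab('scene','s6');p=wristcam(o);S=vision.camera_params('scene')
print(o['tcp_pos'].round(1))
for z in(155,166): print(z,proj(p,[562.7,198.7,z]),proj(S,[562.7,198.7,z]))
s0=np.load('pics/s0.npy')
u,v=[int(k) for k in proj(p,[562.7,198.7,160])]
f=lambda im,b,k:cv2.resize(im[b[1]:b[3],b[0]:b[2]],None,fx=k,fy=k,interpolation=cv2.INTER_CUBIC)
A=f(s0,(310,175,350,225),7);B=f(s,(310,175,350,225),7);C=f(w,(u-40,v-50,u+40,v+50),3.5)
D=f(s,(250,90,410,210),5)
top=np.hstack([A,B,C[:350,:240]]) if C.shape[0]==350 and A.shape[0]==350 else None
save(top,'pinA');cv2.imwrite('pics/mal.png',D[:,:,::-1]);print(top.shape,u,v)
E
```

```text
[690.9 224.5 257.7]
155 (np.float64(182.8), np.float64(117.5)) (np.float64(330.7), np.float64(199.6))
166 (np.float64(176.9), np.float64(118.0)) (np.float64(330.9), np.float64(196.1))
(350, 800, 3) 180 117
```

View pics/pinA.png

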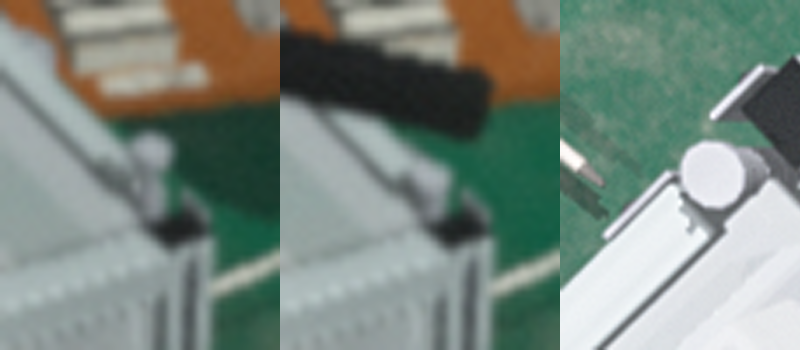

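```bash
python3 - <<'E'
from h import *
for n in('w4','w5','w6'):
    im=np.load(f'pics/{n}.npy').astype(int);m=im.max(2)<60
    col=m[:200,300:350].sum(1);r=np.where(col>20)[0][0]
    print(n,r,[int(m[k,280:370].sum()) for k in(r+8,r+20,r+60,r+100,r+140)])
p=vision.camera_params('wrist');M=np.linalg.inv(np.array(p['mount']))
for th in(0,.05,.1,.15,.2,.3):
    c=M@np.array([103*np.cos(th)+11*np.sin(th)*0,0,-19-11+103*np.sin(th),1]);k=c[:3];print(th,(k[1]/k[2]*p['fy']+p['cy']).round(1),(18*p['fx']/k[2]).round(1))
E
```

```text
w4 40 [44, 56, 41, 32, 39]
w5 40 [41, 44, 42, 32, 37]
w6 44 [31, 37, 28, 33, 38]
0 27.1 47.3
0.05 30.6 45.4
0.1 34.6 43.6
0.15 38.9 42.0
0.2 43.5 40.4
0.3 53.3 37.7
```

```bash
python3 - <<'E'
from h import *
go([416,307.5,13])
E
```

```text
shift cm [ 24.15 -15.16  24.48] turn None tilt [-2.0e-04  1.2e-03 -1.0e+00] tcp [689.6 226.8 257.7] F [ 0.4  0.5 -2. ] w 0.204 gf 60.0 t 8.35 q [-0.61  0.55  0.33  1.39 -0.18  1.23  0.46]
```

Call:
carry_out:
  series:
    - [[4.03,-2.53,0],0]
    - [[4.03,-2.53,0],0]
    - [[4.03,-2.53,0],0]
    - [[4.03,-2.53,0],0]
    - [[4.03,-2.53,0],0]
    - [[4.0,-2.53,0],0]
    - [[0,0,4.8],0]
    - [[0,0,4.8],0]
    - [[0,0,4.8],0]
    - [[0,0,4.8],0]
    - [[0,0,3],0]
    - [[0,0,0.6],0]

```text
clock: 9.55
tcp_pos: [413.8, 305.8, 26.7]
orientation: [-1.287, -2.863, 0.007]
ft_force: [-0.4, -0.1, -2.0]
width: 0.199
gripper_force: 60.0
```

Call:
carry_out:
  series:
    - [[0,0,0.7],0]
    - [[0,0,0.6],0]
    - [[0,0,0.4],0]
    - [[0,0,0],0]
    - [[0,0,0],0]

```text
clock: 10.05
tcp_pos: [417.0, 306.7, 12.6]
orientation: [1.291, 2.864, 0.002]
ft_force: [0.2, 0.8, -3.0]
width: 0.2
gripper_force: 60.0
```

Call:
carry_out:
  series:
    - [[0,0,0.15],0]
    - [[0,0,0.1],0]
    - [[0,0,0],0]

```text
clock: 10.35
tcp_pos: [416.6, 306.3, 9.4]
orientation: [-1.291, -2.864, 0.0]
ft_force: [0.7, -0.1, -2.5]
width: 0.203
gripper_force: 60.0
```

Call:
carry_out:
  series:
    - [[0,0,0.2],0]
    - [[0,0,0.15],0]
    - [[0,0,0],0]

```text
clock: 10.65
tcp_pos: [416.7, 306.8, 7.0]
orientation: [-1.291, -2.863, -0.001]
ft_force: [-4.0, -1.6, 14.3]
width: 0.199
gripper_force: 60.0
```

Call:
carry_out:
  series:
    - [[0,0,-0.2],0]
    - [[0,0,0],0]
    - [[0,0,0],0]
    - [[0,0,0],0]
  squeeze: 3

```text
clock: 11.05
tcp_pos: [416.9, 306.6, 8.0]
orientation: [1.291, 2.864, 0.001]
ft_force: [0.2, 0.1, 1.4]
width: 0.209
gripper_force: 3.0
```

Call:
carry_out:
  series:
    - [[0,0,0],0]
    - [[0,0,0],0]
    - [[0,0,0],0]
    - [[0,0,0],0]
  claw: 60

```text
clock: 11.45
tcp_pos: [416.5, 306.2, 7.8]
orientation: [-1.291, -2.864, 0.0]
ft_force: [0.7, 0.1, -0.7]
width: 0.525
gripper_force: 0.0
```

Call:
carry_out:
  series:
    - [[0,0,-2],0]
    - [[0,0,-4.5],0]
    - [[0,0,-5],0]
    - [[0,0,-5],0]
    - [[0,0,-5],0]
    - [[0,0,0],0]
    - [[0,0,0],0]

```text
clock: 12.15
tcp_pos: [417.0, 306.7, 223.9]
orientation: [1.291, 2.863, 0.004]
ft_force: [-0.2, -0.3, -0.3]
width: 0.604
gripper_force: 0.0
```

```bash
python3 - <<'E'
from h import *
o=readout.get_obs();np.save('pics/w7o.npy',o,allow_pickle=True)
w=grab('wrist','w7');s=grab('scene','s7')
f=lambda im,b,k:cv2.resize(im[b[1]:b[3],b[0]:b[2]],None,fx=k,fy=k,interpolation=cv2.INTER_CUBIC)
save(np.hstack([f(w,(160,0,480,320),1.2),f(s,(270,175,450,275),2.2)[:, :] if 0 else f(s,(310,185,450,285),3.84)[:384,:400]]),'v7')
go([0,0,0]);print(o['orientation'])
E
```

```text
shift cm [  4.63 -51.34  22.28] turn None tilt [-0.0018 -0.0017 -1.    ] tcp [415.7 305.7 221.6] F [-0.7 -0.7 -0.2] w 0.601 gf 0.0 t 12.25 q [-0.99  0.22  0.28  1.95 -0.07  0.99  0.04]
[1.29094858 2.8634328  0.0041698 ]
```

View pics/v7.png

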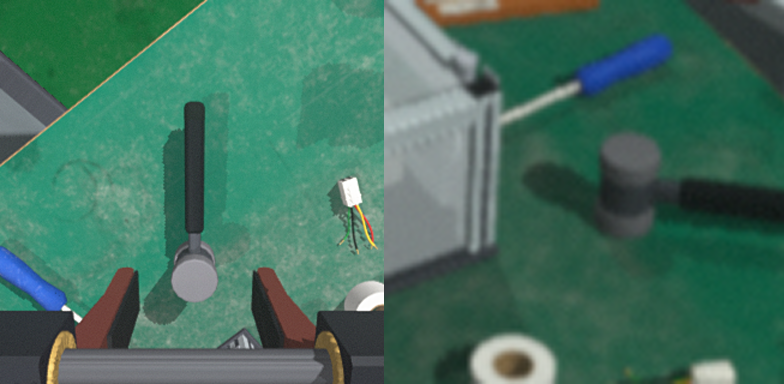

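Call:
carry_out:
  series:
    - [[-3.9,-1.83,-1.5],0]
    - [[-3.9,-1.83,-1.5],0]
    - [[-3.9,-1.83,0],0]
    - [[-3.9,-1.83,0],0]
    - [[-3.9,-1.83,0],0]
    - [[-3.9,-1.83,0],0]
    - [[-3.9,-1.83,0],0]
    - [[-3.9,-1.83,0],0]
    - [[0,0,0],8.1]
    - [[0,0,0],8.1]
    - [[0,0,0],8.1]
    - [[0,0,0],8.1]
  claw: 60

```text
clock: 13.45
tcp_pos: [512.3, -24.7, 250.9]
orientation: [-2.045, -2.382, 0.006]
ft_force: [0.2, 0.7, -0.5]
width: 0.598
gripper_force: 0.0
```

Call:
carry_out:
  series:
    - [[0,0,0],8.1]
    - [[0,0,0],8.1]
    - [[0,0,0],0]
    - [[0,0,0],0]

```text
clock: 13.85
tcp_pos: [512.8, -24.4, 251.7]
orientation: [-2.351, -2.083, 0.004]
ft_force: [0.1, -0.2, -0.1]
width: 0.603
gripper_force: 0.0
```

```bash
python3 - <<'E'
from h import *
o=readout.get_obs();np.save('pics/w8o.npy',o,allow_pickle=True)
grab('wrist','w8');p=wristcam(o)
go([509,-25,250],(.991,-.136),o)
for X in([509,-25,198],[509,-25,181],[509,-25,164]):print(X,proj(p,X))
E
```

```text
shift cm [-0.11 -0.36  0.17] turn 0.8976981766164016 tilt [-0.0025 -0.001  -1.    ] tcp [512.8 -24.4 251.7] F [ 0.1 -0.2 -0.1] w 0.603 gf 0.0 t 13.85 q [-0.64  0.2   0.66  1.93 -0.14  1.05 -0.04]
[509, -25, 198] (np.float64(317.7), np.float64(214.3))
[509, -25, 181] (np.float64(318.0), np.float64(207.1))
[509, -25, 164] (np.float64(318.3), np.float64(200.8))
```

Call:
carry_out:
  series:
    - [[-4,2.5,0],0]
    - [[0,0,0],0]
    - [[0,0,0],0]

```text
clock: 14.2
tcp_pos: [533.1, -68.3, 252.5]
orientation: [-2.356, -2.078, 0.002]
ft_force: [0.3, 0.0, -1.0]
width: 0.603
gripper_force: 0.0
```

```bash
python3 - <<'E'
from h import *
o=readout.get_obs();np.save('pics/w9o.npy',o,allow_pickle=True)
b=grab('wrist','w9');p=wristcam(o);a=np.load('pics/w8.npy')
go([509,-25,250],(.991,-.136),o)
for X in([509,-25,198],[509,-25,181],[509,-25,164]):print(X,proj(p,X))
save(np.hstack([a[:,140:500],b[:,140:500]]),'w89',s=1.1)
E
```

```text
shift cm [ 4.   -2.93  0.25] turn 0.6267803998497641 tilt [-9.e-04 -6.e-04 -1.e+00] tcp [533.1 -68.3 252.5] F [ 0.3  0.  -1. ] w 0.603 gf 0.0 t 14.2 q [-0.55  0.25  0.68  1.88 -0.18  1.07  0.07]
[509, -25, 198] (np.float64(280.4), np.float64(158.0))
[509, -25, 181] (np.float64(283.3), np.float64(154.4))
[509, -25, 164] (np.float64(285.9), np.float64(151.3))
```

View pics/w89.png

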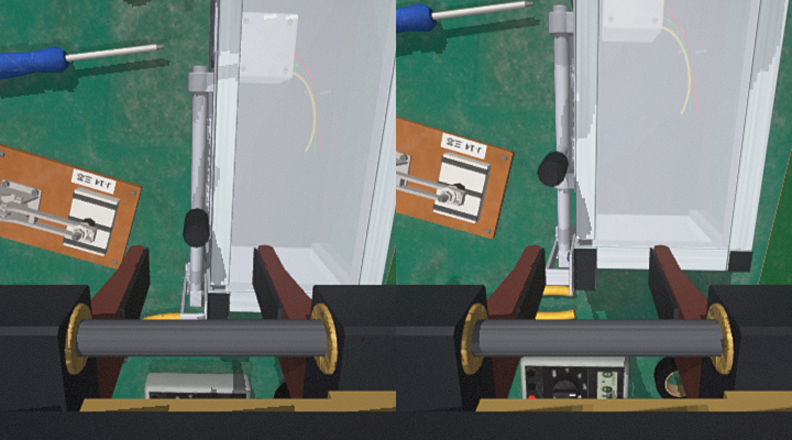

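```bash
python3 - <<'E'
from h import *
rs=[]
for n,b in(('w8',(290,180,345,232)),('w9',(250,125,310,180))):
    p=wristcam(np.load(f'pics/{n}o.npy',allow_pickle=True).item());im=np.load(f'pics/{n}.npy').astype(int)
    m=(im[b[1]:b[3],b[0]:b[2]].max(2)<60).astype('uint8');N,l,s,c=cv2.connectedComponentsWithStats(m);k=1+s[1:,4].argmax()
    print(n,s[k],c[k]+b[:2]);rs.append(ray(p,c[k]+b[:2]))
print(tri(*rs));K=tri(*rs)[0]
go([K[0],K[1],162],(.991,-.136))
E
```

```text
w8 [ 16  10  24  34 668] [318.05538922 206.86976048]
w9 [ 19  13  28  32 634] [282.47003155 153.19716088]
(array([509.2, -23.5, 185.4]), [0.1, 0.1])
shift cm [ 4.04 -2.89  9.05] turn 0.7119940791160957 tilt [-1.e-03  1.e-04 -1.e+00] tcp [533.  -67.2 252.5] F [-0.3  1.   0.9] w 0.602 gf 0.0 t 14.25 q [-0.55  0.25  0.68  1.88 -0.18  1.07  0.07]
```

Call:
carry_out:
  series:
    - [[4.04,-2.9,0],0.7]
    - [[0,0,0],0]
    - [[0,0,3],0]
    - [[0,0,3],0]
    - [[0,0,2.9],0]
    - [[0,0,0],0]
    - [[0,0,0],0]

```text
clock: 14.95
tcp_pos: [509.4, -23.1, 164.3]
orientation: [-2.366, -2.065, 0.001]
ft_force: [0.4, -0.2, 0.2]
width: 0.599
gripper_force: 0.0
```

Call:
carry_out:
  series:
    - [[0,0,0],0]
    - [[0,0,0],0]
    - [[0,0,0],0]
    - [[0,0,0],0]
    - [[0,0,0],0]
    - [[0,0,0],0]
  claw: 0
  squeeze: 25

```text
clock: 15.55
tcp_pos: [509.7, -23.5, 164.2]
orientation: [2.368, 2.064, 0.001]
ft_force: [-0.7, 0.6, 2.7]
width: 0.2
gripper_force: 25.0
```

Call:
carry_out:
  series:
    - [[0.1,0,-0.2],0]
    - [[0.12,0,-0.2],0]
    - [[0.12,0,-0.2],0]
    - [[0.12,0,-0.2],0]
    - [[0.12,0,-0.2],0]
    - [[0.12,0,-0.2],0]
    - [[0,0,0],0]
    - [[0,0,0],0]
  squeeze: 40

```text
clock: 16.35
tcp_pos: [510.5, -16.2, 176.0]
orientation: [-2.367, -2.064, -0.0]
ft_force: [0.0, 0.6, -6.7]
width: 0.201
gripper_force: 40.0
```

Call:
carry_out:
  series:
    - [[0.5,0,0],0]
    - [[0.5,0,0],0]
    - [[0.5,0,0],0]
    - [[0,0,0],0]

```text
clock: 16.75
tcp_pos: [512.7, -0.5, 175.9]
orientation: [-2.367, -2.066, -0.001]
ft_force: [0.8, 0.6, -7.5]
width: 0.197
gripper_force: 40.0
```

Call:
carry_out:
  series:
    - [[0.6,0,0],0]
    - [[0.6,0,0],0]
    - [[0.6,0,0],0]
    - [[0.6,0,0],0]
    - [[0.6,0,0],0]
    - [[0.6,0,0],0]
    - [[0,0,0],0]

```text
clock: 17.45
tcp_pos: [517.8, 35.4, 175.9]
orientation: [-2.366, -2.066, -0.001]
ft_force: [1.5, 0.8, -9.0]
width: 0.198
gripper_force: 40.0
```

Call:
carry_out:
  series:
    - [[0,0,0.15],0]
    - [[0.2,0,0],0]
    - [[0.2,0,0],0]
    - [[0,0,0],0]
    - [[0,0,0],0]

```text
clock: 17.95
tcp_pos: [518.4, 38.1, 174.9]
orientation: [2.368, 2.064, 0.002]
ft_force: [-0.2, -1.2, 2.9]
width: 0.199
gripper_force: 40.0
```

Call:
carry_out:
  series:
    - [[0.2,0,0],0]
    - [[0,0,0],0]

```text
clock: 18.15
tcp_pos: [518.5, 38.7, 175.0]
orientation: [2.368, 2.063, -0.0]
ft_force: [-0.7, -4.7, 5.7]
width: 0.195
gripper_force: 40.0
```

Call:
carry_out:
  series:
    - [[0.3,0,0],0]
    - [[0,0,0],0]

```text
clock: 18.35
tcp_pos: [518.7, 39.2, 175.3]
orientation: [2.369, 2.06, -0.004]
ft_force: [-4.1, -10.0, 10.8]
width: 0.197
gripper_force: 40.0
```

```bash
python3 - <<'E'
from h import *
o=readout.get_obs();np.save('pics/w10o.npy',o,allow_pickle=True)
w=grab('wrist','w10');t=grab('top','t10');p=wristcam(o);go([517,35,175],(.991,-.136),o)
f=lambda im,b,k:cv2.resize(im[b[1]:b[3],b[0]:b[2]],None,fx=k,fy=k,interpolation=cv2.INTER_CUBIC)
save(np.hstack([f(w,(160,60,480,360),1.4)[:400],f(t,(310,170,430,250),5)[:400,120:460+0]]),'v10')
E
```

```text
shift cm [-0.44 -0.11  0.03] turn -0.17382830337838584 tilt [-1.0e-04 -3.5e-03 -1.0e+00] tcp [518.7  39.2 175.3] F [ -4.1 -10.   10.8] w 0.197 gf 40.0 t 18.35 q [-0.7   0.32  0.62  2.   -0.23  0.89 -0.1 ]
```

View pics/v10.png

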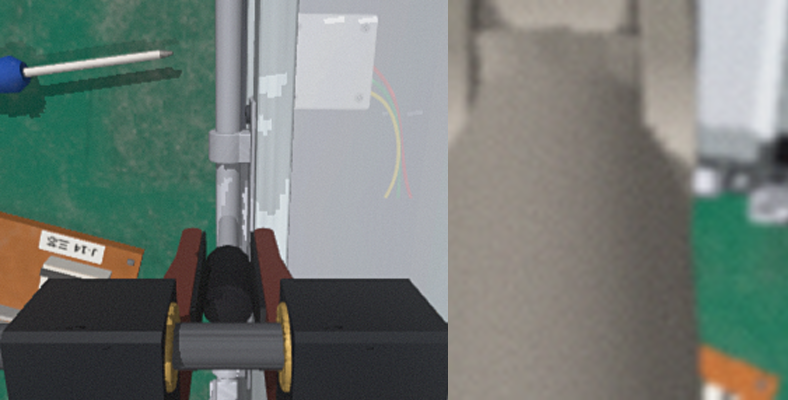

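Call:
carry_out:
  series:
    - [[-0.25,0,-0.05],0]
    - [[0,0,0],0]
    - [[0.062,-0.424,0],1.48]
    - [[0.062,-0.424,0],1.48]
    - [[0.062,-0.424,0],1.48]
    - [[0.062,-0.424,0],1.48]
    - [[0,0,0],0]
  squeeze: 50

```text
clock: 19.15
tcp_pos: [502.0, 44.5, 175.3]
orientation: [2.472, 1.937, -0.001]
ft_force: [0.1, -7.0, 5.2]
width: 0.199
gripper_force: 50.0
```

Call:
carry_out:
  series:
    - [[0.03,-0.424,0],1.48]
    - [[0.03,-0.424,0],1.48]
    - [[0.03,-0.424,0],1.48]
    - [[0.03,-0.424,0],1.48]
    - [[0.05,-0.424,0],1.48]
    - [[0.05,-0.424,0],1.48]
    - [[0.06,-0.424,0],1.48]
    - [[0.06,-0.424,0],1.48]
    - [[0,0,0],0]
    - [[0,0,0],0]
    - [[0,0,0],0]

```text
clock: 20.25
tcp_pos: [471.7, 59.9, 175.1]
orientation: [2.658, 1.674, 0.001]
ft_force: [0.3, -3.2, 2.6]
width: 0.194
gripper_force: 50.0
```

```bash
python3 - <<'E'
from h import *
o=readout.get_obs();go([0,0,0],None,o)
h=np.array([562.7,198.7]);a0=np.array([518.5,38.7])-h;a1=o['tcp_pos'][:2]-h
an=lambda v:np.arctan2(v[1],v[0])
print(an(a0)-an(a1),np.hypot(*a0),np.hypot(*a1))
w=grab('wrist','w12');s=grab('scene','s12');S=vision.camera_params('scene');p=wristcam(o)
# measure rail front-edge direction in wrist view: strong line segments, mapped to z=146
g=cv2.cvtColor(w,cv2.COLOR_RGB2GRAY)
seg=cv2.createLineSegmentDetector().detect(g[:230])[0][:,0]
for x0,y0,x1,y1 in sorted(seg,key=lambda s:-np.hypot(s[2]-s[0],s[3]-s[1]))[:12]:
    A=atz(ray(p,(x0,y0)),146);B=atz(ray(p,(x1,y1)),146);d=A-B;ang=np.degrees(np.arctan2(d[0],d[1]))
    print((round(float(x0)),round(float(y0)),round(float(x1)),round(float(y1))),A,B,'deg',round((ang+90)%180-90,1))
E
```

```text
shift cm [-25.77 -39.97  17.48] turn None tilt [ 7.e-04 -0.e+00 -1.e+00] tcp [471.7  59.9 175.1] F [ 0.3 -3.2  2.6] w 0.194 gf 50.0 t 20.25 q [-0.85  0.24  0.69  2.1  -0.2   0.86 -0.49]
0.31088996993137163 165.99289141406027 165.99617911744667
(611, 1, 625, 228) [667.8 109.7 146. ] [647.9 -26.8 146. ] deg 8.3
(622, 228, 608, 1) [646.2 -25.9 146. ] [666.2 110.4 146. ] deg 8.3
(365, 228, 376, 1) [495.3  46.2 146. ] [553.4 164.3 146. ] deg 26.2
(347, 53, 342, 221) [528.  147.4 146. ] [484.1  57.4 146. ] deg 26.0
(9, 0, 68, 136) [374.5 250.  146. ] [358.  177.9 146. ] deg 12.9
(418, 123, 442, 228) [550.5  94.  146. ] [540.5  24.5 146. ] deg 8.2
(328, 153, 330, 53) [494.7 100.8 146. ] [519.3 151.5 146. ] deg 25.9
(315, 54, 315, 152) [511.7 154.5 146. ] [487.6 105.1 146. ] deg 26.0
(219, 160, 303, 118) [432.4 126.3 146. ] [490. 126. 146.] deg -89.7
(302, 114, 217, 155) [490.3 128.8 146. ] [432.9 129.4 146. ] deg -89.4
(230, 162, 312, 122) [437.8 121.7 146. ] [493.8 121.8 146. ] deg 89.9
(338, 44, 336, 134) [525.3 153.6 146. ] [503.4 109.2 146. ] deg 26.3
```

```bash
python3 -c "
from bench import manip;print(manip.finish_job())"
```

```text
the job is handed in; nothing more can be done
None
```

I knocked the pin home with the mallet, stood the mallet back on the table, and lifted and drew the bolt to its stop. The gate is held ajar by the knob at about 0.31 rad (90 mm at its free edge), and the job was handed in at about 20 s.

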